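# Brace the glue jar in the bench clamp and unscrew its tight cap

### The job

First slide the red-handled clamp jaw up against the square amber jar and on until the jar is held snug between the two jaws, with no gaps, then unscrew the tight black cap anticlockwise until its threads come free, without letting the jar turn, tip or lift. Raise the cap clear and finish while still holding it level in the gripper just above the open mouth of the jar, touching nothing else, with the jar still braced in the clamp. Leave the other tools and tins on the bench where they are.

Things in the scene. Friction and masses are not known exactly. Their poses are not given: they have to be found in the camera images.
- clamp: plywood board fixed to the bench, 170 (x) x 360 (y) x 18 mm thick, yawed up to 0.45 rad; origin at the centre of its underside, on the bench. On it at the -y side stands a fixed dark wooden jaw, 70 wide (x), 45 high, its clamping face at y = -32 mm looking to +y. The sliding jaw runs along this frame's y axis.
- jaw: sliding jaw; origin at the lower middle of its clamping face (18 mm above the bench), axes as the board's, face looking to -y. Dark wooden plate 70 wide (x), 14 thick, 45 high, and a low steel foot (15 high) back to y = 80 mm. Slides up to 45 mm towards -y, takes 10 N (about 16 N with the jar pushed along), stays where left. With the jar squeezed home its origin is at y = +32 mm on the board.
- jaw_handle (a point): middle of the top of the sliding jaw's red upright handle, 90 mm above the bench and 68 mm behind (+y of) the jaw's face; the handle is 30 wide (x), 12 thick (y), upright from the foot; pinch or push it from above. Axes as the board's.
- jar: amber glass jar, 0.6 kg, loose on the board between the jaws; square body 64 x 64 mm, 76 high, flat shoulder; origin at the centre of its underside. Round neck 43 mm across (52 over the threads), mouth 106 mm above the origin. Starts up to 13 mm from the fixed jaw and slightly askew; the closing jaw pushes it over and squares it.
- cap: black ribbed cap, 62 mm diameter, 26 high, 60 g, white stripe on top along its +x; origin at the centre of its open underside, z up. Tight, its origin is 84 mm above the jar's and its x along the jar's x. Unscrewed anticlockwise seen from above it rises 2.4 mm and is free after 65 degrees; lifts off between 70 and 100: stop near 80 (near 110 the lugs meet the next thread's stop).
- mouth (a point): centre of the jar's mouth as closed, 106 mm above the jar's underside, on its axis. A spring seal there presses the cap up against the threads with 20 N and rises 3 mm once the cap is off. Breaking the cap loose takes about 0.4 to 0.6 Nm, more than the unbraced jar resists: it would turn along.
- screw_tin: bystander: steel tin, 68 mm diameter, 70 high, on the bench beyond the clamp; origin at its underside
- brush: bystander: glue brush, 190 mm long, lying on the bench beyond the clamp
- offcut: bystander: pale wood offcut 90 x 50 x 35 mm, on the bench beyond the fixed jaw's end of the board
- tape: bystander: yellow roll of tape, 90 mm diameter, 24 high, to the robot's left
- screwdriver: bystander: screwdriver lying to the robot's left
- hammer: bystander: hammer lying to the robot's right
Not all that is in view belongs to the job. Of the things that look like the cap, the smallest one is meant.

How it is judged:
On the way, in this order (a step that is already met when the one before it is completed fails the run):
1. the jar stands against the fixed jaw with the sliding jaw snug against it (gaps under 4 and 2.5 mm), the cap not yet turned (y of jar in the frame of clamp below 0.004 m and y of jar in the frame of jaw above -0.0345 m and angle between the x axis of cap and the x axis of jar, either way round below 0.3 rad), for 0.2 s.
2. the cap is turned free of the threads on the braced jar (angle between the x axis of cap and the x axis of jar, either way round above 1.05 rad and z of cap in the frame of jar below 0.1 m and y of jar in the frame of jaw above -0.036 m), for 0.1 s.
At the end, for the whole second after the job is handed in: The cap is held still, level within 0.2 rad, centred within 30 mm over the jar, its underside 5 to 84 mm above the mouth's rim, touching neither jar nor clamp; the jar stands upright on the board within 5 mm of the fixed jaw, the sliding jaw within 4 mm of the jar (contact force between the fingers and cap above 2 N and contact force between cap and jar below 0.2 N and contact force between cap and clamp below 0.2 N and z of cap in the frame of jar between 0.111 and 0.19 m and horizontal distance between cap and jar below 0.03 m and angle between cap's own z axis and vertical below 0.2 rad and linear speed of cap below 0.03 m/s and angle between jar's own z axis and vertical below 0.06 rad and z of jar in the frame of clamp below 0.021 m and y of jar in the frame of clamp below 0.005 m and y of jar in the frame of jaw above -0.036 m); the arm keeps its last pose, push and grip.
It fails at once if the jar is lifted more than 6 mm or tipped more than 0.15 rad (z of jar in the frame of clamp above 0.024 m or angle between jar's own z axis and vertical above 0.15 rad).
It fails at once if the jar turns more than 0.3 rad in the clamp (angle between the x axis of jar and the x axis of clamp, either way round above 0.3 rad).
It fails at once if a bystander is shifted more than 30 mm (distance of any of screw_tin, brush, offcut, tape, screwdriver, hammer from where it was at the start of the episode above 0.03 m).
It also fails if it takes over 45 s, if anything falls off the work surface, if the arm or the gripper's body presses on something with over 40 N, if the wrist force passes 120 N, or if a joint passes its speed limit or range.

### The arm

A 7-joint arm with a two-finger parallel gripper is mounted at the origin on the work surface. World frame = base frame: x ahead of the robot, y to its left, z up, the work surface at z = 0. Lengths are in m, angles in rad, forces in N, time in s.
With the tool pointing down it reaches from about 0.4 to 0.85 m from the base axis. Payload 10.4 kg.
Tool frame: the origin (TCP) lies between the finger pads; the fingertips stand tcp_to_tips ahead of it and the grasp point (between the pads) lies 8 mm behind it (tcp_to_tips is the distance from the TCP to the fingertips, in m); z points along the fingers, y is the line along which they close (so a half turn about z gives the same grasp; the last joint's range is limited). The gripper opens to 85 mm and grips with 20 to 120 N. Pads are 22 mm wide; open, the fingers measure 114 mm over their backs; the gripper's body (76 mm by 85 mm) begins 54 mm behind the grasp point. The pads swing forward as they close: fully open they stand 13 mm farther back than shut.
Start: joints at [1.234, 0.332, -0.065, 1.46, 0.022, 1.35, -0.088], TCP at [0.193, -0.594, 0.242] pointing down, gripper open.
Joint ranges: [-2.6, 2.6], [-0.5, 2.12], [-1.47, 1.34], [0.16, 2.42], [-1.27, 4.41], [0.06, 2.06], [-2.6, 2.6]. Speed limits (rad/s): [2.22, 2.22, 2.79, 2.79, 3.14, 3.14, 3.14].

### API

Orientations are given as a unit quaternion [x, y, z, w].
In Python, from workcell import * gives the robot as it stands.
- The arm moves only by the tool apply_moves, never from a script. Its argument "rows" is a list of rows, each an object of numbers: "x", "y", "z": the shift along the tool's x, y, z in mm; "ax", "ay", "az": the turn, a rotation vector about the tool's x, y, z in degrees; "gripper": the closure, from 0 (fully open) to 1 (shut). A call has 1 to 5 rows; each row shifts and turns the commanded pose from where the row before left it, along the tool's axes as they then stand; what a row does not reach is not made up. A row lasts 1/12 s, in which the tool goes at most 41.7 mm and 7.16 degrees, less where a joint would pass 70% of its speed; a pose out of reach is approached as far as the arm can. A call with a gripper value outside its range is refused whole. The fingers move at their own pace and stop on an object; "newtons" is the grip in N (left out, the last holds). Time passes only in rows, so rows that do not move let the fingers close. It gives the time, the measured TCP pose, the force, the opening and the grip force at its end, in the units of the state.
- get_obs(): the state, without advancing time (a new reading comes with each control period).
- camera(name): name is "scene" or "side" or "wrist"; returns a dict with "color" (420x560x3 uint8, red, green, blue), "fov_y" (degrees; the focal length in pixels is half the picture's height over the tangent of half this angle, whatever the lens; pixels are square), "cx", "cy" (the principal point, pixels), "k1" (the pictures are not rectified: a ray, as slopes to the right and down, at radius r is drawn at 1 + k1 r^2 times it, then the intrinsics apply), "rvec" (rotation vector, rad) and "tvec" (3), from world to camera coordinates, as OpenCV has them. Camera axes: x right, y down, z forward; pixel columns grow to the right and rows downward; lengths in m; the calibration is good to about 2 mm. A picture is of the moment at which its call begins. There is no depth.
- hand_in(): hands the job in; it is judged then, once.
The state is a dict: "clock": time; "joint_pos": joint angles; "joint_velocities": joint speeds; "tau": joint torques, N m; "position": TCP position; "ee_rot": TCP orientation; "ft_force": force on the tool from outside, world axes, zero at the start; "torque": the same for the moment, N m; "grip_width": opening from 0.0 (shut) to 1.0 (fully open); "grasp_force": force on a finger pad.
Only numpy, scipy, OpenCV 4.12 (cv2) and the standard library are available. Lean on these libraries where they do the work, as an engineer would, in place of code of your own. Each camera call takes 0.05 s, during which the arm holds its last target. There are 200 camera calls.

## Working session

There is one attempt and no reset: what is moved stays moved. The work goes in short steps, Python scripts to look and compute and a tool call to move; the robot and the scene stay as the last step left them, time stands still between calls to the robot, and variables do not carry over. Pictures are saved under pics/ and viewed, at most 12 in all, crops included, and the job is handed in when it is done.

Besides the shell and the picture viewer there is one more tool, called after "Emit:" as name([rows], argument=value, ...), one row to a line, values as JSON. apply_moves: Moves the arm, as the interface text tells. Its arguments: {"type":"object","properties":{"rows":{"type":"array","items":{"type":"object","properties":{"x":{"type":"number"},"y":{"type":"number"},"z":{"type":"number"},"ax":{"type":"number"},"ay":{"type":"number"},"az":{"type":"number"},"gripper":{"type":"number"}}}},"newtons":{"type":"number"}},"required":["rows"]}

```bash
mkdir -p pics; ls; cat > h.py <<'E'
from workcell import *
import numpy as np, cv2
from scipy.spatial.transform import Rotation as R
def K(c):
    f=210/np.tan(np.radians(c["fov_y"])/2); return np.array([[f,0,c["cx"]],[0,f,c["cy"]],[0,0,1.]])
def D(c): return np.array([c["k1"],0,0,0,0.])
def ray(c,uv):
    p=cv2.undistortPoints(np.array(uv,float).reshape(-1,1,2),K(c),D(c)).reshape(-1,2)
    Rm=cv2.Rodrigues(np.array(c["rvec"]))[0]; o=-Rm.T@np.array(c["tvec"])
    return o,np.c_[p,np.ones(len(p))]@Rm
def onz(c,uv,z):
    o,d=ray(c,uv); return o+d*((z-o[2])/d[:,2])[:,None]
def proj(c,P):
    return cv2.projectPoints(np.array(P,float).reshape(-1,1,3),np.array(c["rvec"]),np.array(c["tvec"]),K(c),D(c))[0].reshape(-1,2)
def save(c,n): cv2.imwrite("pics/"+n,c["color"][:,:,::-1])
E
python3 - <<'E'
from h import *
for n in ("scene","side","wrist"):
    c=camera(n); save(c,n+"0.png"); print(n,{k:v for k,v in c.items() if k!="color"})
print(get_obs()); print(tcp_to_tips)
E
```

```text
pics
scene {'fov_y': 45.79987356452169, 'cx': 291.96617568049606, 'cy': 206.31111098298928, 'k1': -0.031314085202096054, 'rvec': array([ 2.05199474,  1.17855906, -0.5376325 ]), 'tvec': array([-0.2159521 , -0.22758455,  1.64791199])}
side {'fov_y': 54.12049516580613, 'cx': 286.093646926663, 'cy': 209.31205592940134, 'k1': -0.027805132300798605, 'rvec': array([ 0.10551707, -2.88094515,  1.21855115]), 'tvec': array([0.51308386, 0.14186342, 1.1525436 ])}
wrist {'fov_y': 61.19324884353822, 'cx': 280.1580001043358, 'cy': 211.03982816868438, 'k1': -0.09257394795677035, 'rvec': array([-2.34933736,  1.70690084,  0.24352548]), 'tvec': array([-0.62389629, -0.03674767,  0.37822483])}
{'clock': 0.15, 'joint_pos': array([ 1.23440244,  0.33274032, -0.06469807,  1.46073365,  0.02163742,
        1.34988238, -0.08852998]), 'joint_velocities': array([-0.0007322 , -0.0033033 , -0.0010923 , -0.00248088,  0.00053474,
        0.00047023,  0.0005131 ]), 'tau': array([ 9.58321762e-04, -6.25827527e+01,  4.92525031e-02, -3.91852319e+01,
        1.62272213e-02,  7.50418520e-03,  6.44756278e-05]), 'position': array([ 0.1928269 , -0.59423723,  0.24169723]), 'ee_rot': array([ 9.87717307e-01,  1.56250559e-01, -1.23350505e-04, -5.19245683e-04]), 'ft_force': array([-0.01088883, -0.7581958 , -0.25486378]), 'torque': array([-0.08442501, -0.03317527,  0.006217  ]), 'grasp_force': 0.0, 'grip_width': 0.9995959547800812}
0.011
```

View pics/scene0.png

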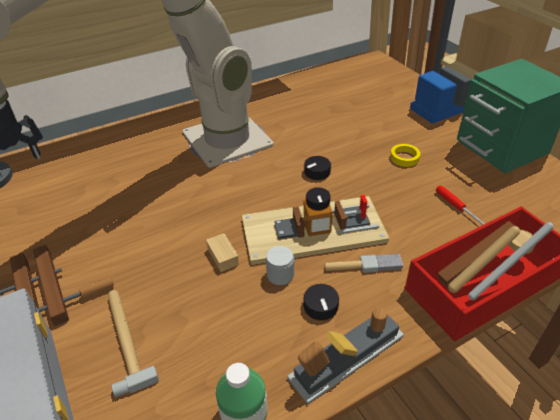

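View pics/side0.png

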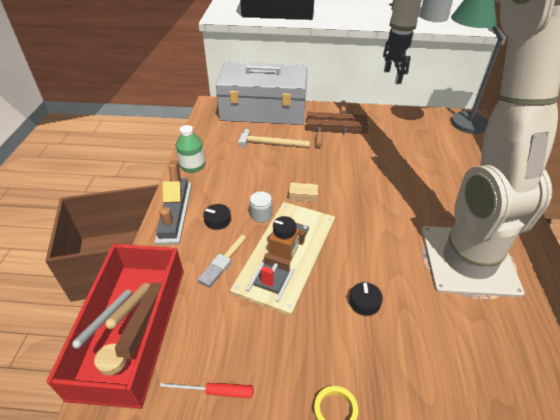

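Scene view: there are three cap-like black discs, on the jar at (317,198), near the robot at (317,168) and past the tin at (321,302). The one on the jar fits the job, and I'll check that it is the smallest. The board is around (315,228) with the red handle at (364,207). In the side view the jar cap is at (284,227) and the handle at (268,272).

```bash
cat > m.py <<'E'
from h import *
S=camera("scene"); T=camera("side")
def blob(c,m,uv,close=0):
    m=m.astype(np.uint8)
    if close: m=cv2.morphologyEx(m,cv2.MORPH_CLOSE,np.ones((close,close)))
    n,l,s,ce=cv2.connectedComponentsWithStats(m)
    k=min((k for k in range(1,n) if s[k,4]>15),key=lambda k:np.min(np.hypot(*(np.argwhere(l==k)[:,::-1]-uv).T)))
    return (l==k).astype(np.uint8)
def hsv(c): return cv2.cvtColor(c["color"],cv2.COLOR_RGB2HSV)
# board: pale yellow
for c,uv in((S,(260,230)),(T,(310,235))):
    H=hsv(c); m=(H[...,2]>170)&(H[...,1]<140)&(H[...,0]>15)&(H[...,0]<32)
    b=blob(c,m,uv,3); ct=max(cv2.findContours(b,cv2.RETR_EXTERNAL,cv2.CHAIN_APPROX_NONE)[0],key=len)
    P=onz(c,ct[:,0],0.018)[:,:2].astype(np.float32)
    (x,y),wh,a=cv2.minAreaRect(P); bp=cv2.boxPoints(((x,y),wh,a))
    print("board",x,y,wh,a,"corners",bp.round(3).tolist())
# red handle
for c,uv in((S,(364,207)),(T,(268,272))):
    H=hsv(c); m=((H[...,0]<6)|(H[...,0]>174))&(H[...,1]>180)&(H[...,2]>90)
    b=blob(c,m,uv); p=np.argwhere(b)[:,::-1]; print("red",p.min(0),p.max(0),len(p))
    top=p[p[:,1]<=p[:,1].min()+2].mean(0); print(" top onz.09",onz(c,[top],.09)[0].round(4))
# dark blobs
for c,l in((S,[((317,198),.128),((317,168),.026),((321,302),.026)]),(T,[((284,227),.128),((366,298),.026),((217,216),.026)])):
    m=hsv(c)[...,2]<60
    for uv,z in l:
        b=blob(c,m,uv); ct=max(cv2.findContours(b,cv2.RETR_EXTERNAL,cv2.CHAIN_APPROX_NONE)[0],key=len)
        P=onz(c,ct[:,0],z)[:,:2]; x,y,w,h=cv2.boundingRect(ct)
        # lateral width: perpendicular to viewing direction
        o,_=ray(c,[uv]); v=P.mean(0)-o[:2]; v/=np.linalg.norm(v); n=np.array([-v[1],v[0]]); q=P@n
        print("dark",uv,(x,y,w,h),"width",np.ptp(q).round(4),"ctr",P.mean(0).round(3))
a=cv2.resize(S["color"][130:330,225:405],None,fx=3,fy=3,interpolation=cv2.INTER_CUBIC)
cv2.imwrite("pics/crop1.png",a[:,:,::-1])
E
python3 m.py
```

```text
board 0.5151852965354919 0.0170009583234787 (0.3627241551876068, 0.173272967338562) 71.57124328613281 corners [[0.37599998712539673, -0.12800000607967377], [0.5400000214576721, -0.18199999630451202], [0.6549999713897705, 0.16200000047683716], [0.49000000953674316, 0.2160000056028366]]
board 0.512260913848877 0.023834779858589172 (0.3706509470939636, 0.17340879142284393) 71.77819061279297 corners [[0.3720000088214874, -0.125], [0.5370000004768372, -0.17900000512599945], [0.652999997138977, 0.17299999296665192], [0.4880000054836273, 0.22699999809265137]]
red [360 195] [366 217] 110
 top onz.09 [0.5503 0.1433 0.09  ]
red [262 269] [272 284] 135
 top onz.09 [0.5591 0.1501 0.09  ]
dark (317, 198) (306, 188, 24, 22) width 0.0564 ctr [0.536 0.015]
dark (317, 168) (304, 156, 26, 24) width 0.0739 ctr [0.319 0.15 ]
dark (321, 302) (303, 285, 35, 36) width 0.0761 ctr [ 0.74  -0.103]
dark (284, 227) (274, 218, 22, 20) width 0.0543 ctr [0.52  0.036]
dark (366, 298) (349, 284, 32, 31) width 0.0758 ctr [0.305 0.166]
dark (217, 216) (205, 205, 25, 24) width 0.0725 ctr [ 0.729 -0.09 ]
```

View pics/crop1.png

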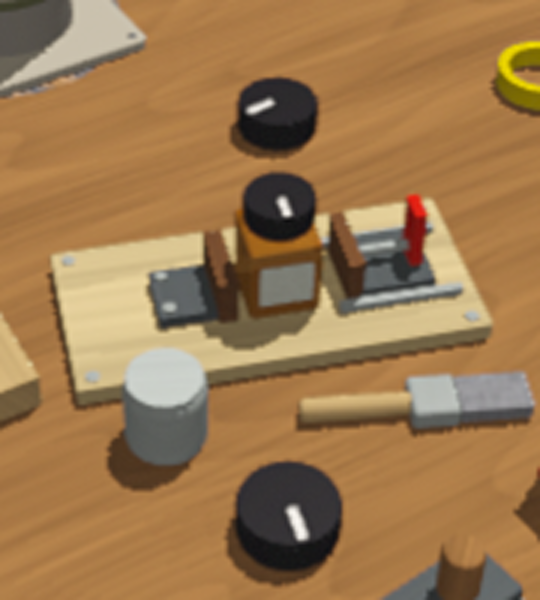

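The crop shows the cap on the jar, with its white stripe, clearly smaller than the two on the bench: about 56 mm wide in the image against about 75 mm. That one, at (317,198), is the target. The board yaw is about -0.32 rad. I'll now go above the handle.

Emit:
apply_moves([
  {"x": 28.5, "y": -29.5, "gripper": 0},
  {"x": 28.5, "y": -29.5},
  {"x": 28.5, "y": -29.5},
  {"x": 28.5, "y": -29.5},
  {"x": 28.5, "y": -29.5},
])

```text
invalid input at $.rows[0]: expected keys x, y, z, ax, ay, az, gripper
```

Emit:
apply_moves([
  {"x": 28.5, "y": -29.5},
  {"x": 28.5, "y": -29.5},
  {"x": 28.5, "y": -29.5},
  {"x": 28.5, "y": -29.5},
  {"x": 28.5, "y": -29.5},
])

```text
invalid input at $.rows[0]: expected keys x, y, z, ax, ay, az, gripper
```

Emit:
apply_moves([
  {"x": 28.5, "y": -29.5},
  {"x": 28.5, "y": -29.5},
  {"x": 28.5, "y": -29.5},
  {"x": 28.5, "y": -29.5},
  {"x": 28.5, "y": -29.5},
])

```text
invalid input at $.rows[0]: expected keys x, y, z, ax, ay, az, gripper
```

Emit:
apply_moves([
  {"x": 28.5, "y": -29.5},
  {"x": 28.5, "y": -29.5},
  {"x": 28.5, "y": -29.5},
  {"x": 28.5, "y": -29.5},
  {"x": 0, "y": 0},
])

```text
invalid input at $.rows[0]: expected keys x, y, z, ax, ay, az, gripper
```

Emit:
apply_moves([
  {"az": 6},
  {"az": 6},
  {"az": 6},
  {"az": 6},
  {"az": 6},
])

```text
invalid input at $.rows[0]: expected keys x, y, z, ax, ay, az, gripper
```

Emit:
apply_moves([
  {"az": 6},
  {},
])

```text
invalid input at $.rows[0]: expected keys x, y, z, ax, ay, az, gripper
```

All keys are needed in every row.

Emit:
apply_moves([
  {"x": 28.5, "y": -29.5, "z": 0, "ax": 0, "ay": 0, "az": 0, "gripper": 0},
  {"x": 28.5, "y": -29.5, "z": 0, "ax": 0, "ay": 0, "az": 0, "gripper": 0},
  {"x": 28.5, "y": -29.5, "z": 0, "ax": 0, "ay": 0, "az": 0, "gripper": 0},
  {"x": 28.5, "y": -29.5, "z": 0, "ax": 0, "ay": 0, "az": 0, "gripper": 0},
  {"x": 28.5, "y": -29.5, "z": 0, "ax": 0, "ay": 0, "az": 0, "gripper": 0},
])

```text
clock: 0.67
position: [0.2834, -0.4083, 0.2423]
ee_rot: [0.988, 0.156, -0.0, 0.0]
ft_force: [1.8, -0.1, 0.1]
grip_width: 1.002
grasp_force: 0.0
```

Emit:
apply_moves([
  {"x": 28.5, "y": -29.5, "z": 0, "ax": 0, "ay": 0, "az": 0, "gripper": 0},
  {"x": 28.5, "y": -29.5, "z": 0, "ax": 0, "ay": 0, "az": 0, "gripper": 0},
  {"x": 28.5, "y": -29.5, "z": 0, "ax": 0, "ay": 0, "az": 0, "gripper": 0},
  {"x": 28.5, "y": -29.5, "z": 0, "ax": 0, "ay": 0, "az": 0, "gripper": 0},
  {"x": 28.5, "y": -29.5, "z": 0, "ax": 0, "ay": 0, "az": 0, "gripper": 0},
])

```text
clock: 1.08
position: [0.3733, -0.224, 0.2425]
ee_rot: [0.988, 0.156, 0.0, 0.0]
ft_force: [1.4, 0.1, 0.9]
grip_width: 1.0
grasp_force: 0.0
```

Emit:
apply_moves([
  {"x": 28.5, "y": -29.5, "z": 0, "ax": 0, "ay": 0, "az": 0, "gripper": 0},
  {"x": 28.5, "y": -29.5, "z": 0, "ax": 0, "ay": 0, "az": 0, "gripper": 0},
  {"x": 28.5, "y": -29.5, "z": 0, "ax": 0, "ay": 0, "az": 0, "gripper": 0},
  {"x": 28.5, "y": -29.5, "z": 0, "ax": 0, "ay": 0, "az": 0, "gripper": 0},
  {"x": 28.5, "y": -29.5, "z": 0, "ax": 0, "ay": 0, "az": 0, "gripper": 0},
])

```text
clock: 1.5
position: [0.4634, -0.0397, 0.2426]
ee_rot: [0.988, 0.156, 0.0, 0.0]
ft_force: [1.3, -1.6, 0.2]
grip_width: 0.998
grasp_force: 0.0
```

Emit:
apply_moves([
  {"x": 28.5, "y": -29.5, "z": 0, "ax": 0, "ay": 0, "az": 0, "gripper": 0},
  {"x": 28.5, "y": -29.5, "z": 0, "ax": 0, "ay": 0, "az": 0, "gripper": 0},
  {"x": 28.5, "y": -29.5, "z": 0, "ax": 0, "ay": 0, "az": 0, "gripper": 0},
  {"x": 0, "y": 0, "z": 0, "ax": 0, "ay": 0, "az": 6, "gripper": 0},
  {"x": 0, "y": 0, "z": 0, "ax": 0, "ay": 0, "az": 6, "gripper": 0},
])

```text
clock: 1.92
position: [0.5172, 0.0719, 0.2419]
ee_rot: [0.999, 0.052, -0.0, -0.001]
ft_force: [-0.3, -1.0, -0.5]
grip_width: 1.001
grasp_force: 0.0
```

Emit:
apply_moves([
  {"x": 0, "y": 0, "z": 0, "ax": 0, "ay": 0, "az": 6, "gripper": 0},
  {"x": 0, "y": 0, "z": 0, "ax": 0, "ay": 0, "az": 6, "gripper": 0},
  {"x": 0, "y": 0, "z": 0, "ax": 0, "ay": 0, "az": 6, "gripper": 0},
  {"x": 0, "y": 0, "z": 0, "ax": 0, "ay": 0, "az": 6, "gripper": 0},
  {"x": 0, "y": 0, "z": 0, "ax": 0, "ay": 0, "az": 0, "gripper": 0},
])

```text
clock: 2.33
position: [0.5169, 0.0689, 0.2423]
ee_rot: [0.987, -0.159, 0.0, 0.0]
ft_force: [0.4, 0.0, 0.0]
grip_width: 1.002
grasp_force: 0.0
```

```bash
python3 - <<'E'
from h import *
c=camera("wrist"); save(c,"w1.png"); o,_=ray(c,[[280,210]]); print(o)
E
```

```text
[0.58333734 0.04697029 0.37359613]
```

View pics/w1.png

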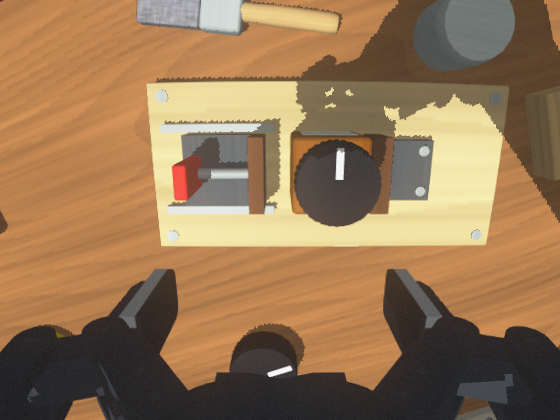

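Wrist view: board corners at (148,84), (508,87), (487,244) and (162,246). The top of the red handle is about (180,181), the jaw plate is at x≈257, the cap top is centred about (338,183), and the fixed jaw is at x≈383.

```bash
cat > w.py <<'E'
from h import *
def wpose(show=None):
    c=camera("wrist"); H=cv2.cvtColor(c["color"],cv2.COLOR_RGB2HSV)
    m=((H[...,0]<6)|(H[...,0]>174))&(H[...,1]>180)
    p=np.argwhere(m)[:,::-1]
    br=m&(H[...,2]>200); q=np.argwhere(br)[:,::-1]
    return c,H,p,q
E
python3 - <<'E'
from w import *
c,H,p,q=wpose()
P=onz(c,[(148,84),(508,87),(487,244),(162,246)],.018)[:,:2]
(x,y),wh,a=cv2.minAreaRect(P.astype(np.float32)); print("board",x,y,wh,a)
yv=(P[0]+P[3]-P[1]-P[2]); yv/=np.linalg.norm(yv); xv=np.array([yv[1],-yv[0]]); ctr=P.mean(0); print(ctr,yv,np.degrees(np.arctan2(*yv[::-1])))
B=lambda w:np.c_[(w[:,:2]-ctr)@xv,(w[:,:2]-ctr)@yv]
print("red",p.min(0),p.max(0)); 
for z,uv in((.09,[(173,164),(173,200),(186,199),(187,160),(180,181)]),(.063,[(248,137),(264,137),(264,213),(248,213)]),(.063,[(371,213),(391,213)])): w=onz(c,uv,z); print(z,w.round(4).tolist(),B(w).round(4).tolist())
m=(H[...,2]<70).astype(np.uint8); m[250:]=0
n,l,s,ce=cv2.connectedComponentsWithStats(m); k=l[190,315]; ct=max(cv2.findContours((l==k).astype(np.uint8),cv2.RETR_EXTERNAL,cv2.CHAIN_APPROX_NONE)[0],key=len)
print(s[k]); (u,v),r=cv2.minEnclosingCircle(ct); w=onz(c,[(u,v),(u-r,v),(u+r,v)],.128); print((u,v),r,w,B(w))
print(get_obs()["position"],R.from_quat(get_obs()["ee_rot"]).as_matrix().round(3))
E
```

```text
board 0.5127140283584595 0.017462000250816345 (0.35804182291030884, 0.16748902201652527) 72.31765747070312
[0.51262189 0.01771118] [0.30461295 0.95247622] 72.26512014862486
red [173 165] [186 198]
0.09 [[0.5696, 0.1431, 0.09], [0.5418, 0.1546, 0.09], [0.5392, 0.1438, 0.09], [0.569, 0.131, 0.09], [0.5548, 0.1429, 0.09]] [[0.0161, 0.1368], [-0.0139, 0.1393], [-0.0131, 0.1282], [0.0192, 0.1251], [0.0021, 0.1321]]
0.063 [[0.5697, 0.0811, 0.063], [0.5654, 0.068, 0.063], [0.5006, 0.0898, 0.063], [0.5051, 0.1037, 0.063]] [[0.035, 0.0778], [0.0349, 0.064], [-0.0334, 0.065], [-0.0333, 0.0796]]
0.063 [[0.4704, -0.0036, 0.063], [0.4647, -0.0213, 0.063]] [[-0.0337, -0.0331], [-0.0338, -0.0518]]
[     0      0    560    420 233593]
(279.5, 209.5) 349.30010986328125 [[ 0.51702047  0.06947486  0.128     ]
 [ 0.60443034  0.33947243  0.128     ]
 [ 0.43008673 -0.20001298  0.128     ]] [[-0.01157834  0.05064354]
 [-0.01056729  0.33443599]
 [-0.01229118 -0.23251836]]
[0.51694185 0.06892516 0.2422904 ] [[ 0.952 -0.306  0.   ]
 [-0.306 -0.952 -0.   ]
 [ 0.     0.    -1.   ]]
```

Emit:
apply_moves([
  {"x": 4.3, "y": -27.3, "z": 0, "ax": 0, "ay": 0, "az": 0, "gripper": 0.5},
  {"x": 4.5, "y": -27.2, "z": 0, "ax": 0, "ay": 0, "az": 0, "gripper": 0.5},
  {"x": 4.5, "y": -27.2, "z": 0, "ax": 0, "ay": 0, "az": 0, "gripper": 0.5},
  {"x": 0, "y": 0, "z": 40, "ax": 0, "ay": 0, "az": 0, "gripper": 0.5},
  {"x": 0, "y": 0, "z": 30, "ax": 0, "ay": 0, "az": 0, "gripper": 0.5},
])

```text
clock: 2.85
position: [0.5555, 0.1448, 0.1715]
ee_rot: [0.988, -0.153, 0.001, -0.001]
ft_force: [-0.2, -0.9, -0.9]
grip_width: 0.5
grasp_force: 0.0
```

Emit:
apply_moves([
  {"x": 0, "y": 0, "z": 0, "ax": 0, "ay": 0, "az": 0, "gripper": 0.5},
  {"x": 0, "y": 0, "z": 0, "ax": 0, "ay": 0, "az": 0, "gripper": 0.5},
])

```text
clock: 3.02
position: [0.5542, 0.1421, 0.1717]
ee_rot: [0.988, -0.156, -0.001, 0.0]
ft_force: [0.1, 0.5, 0.4]
grip_width: 0.502
grasp_force: 0.0
```

```bash
python3 - <<'E'
from w import *
c,H,p,q=wpose(); save(c,"w2.png"); print(p.min(0),p.max(0))
o=get_obs(); t=o["position"]; print(t)
print(proj(c,[[t[0],t[1],.09],[.5548,.1429,.09]]))
w=onz(c,[p.mean(0)],.09); print(w)
E
```

```text
[  0 202] [286 279]
[0.55521212 0.14240731 0.17345214]
[[279.14724944 221.89909172]
 [278.60504004 222.7189458 ]]
[[0.57249607 0.24263221 0.09      ]]
```

View pics/w2.png

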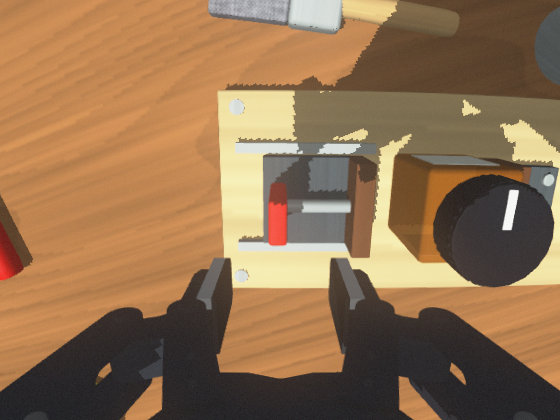

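The gripper is centred over the handle: its top is about (278,222) and the projected TCP about (279,222). Next I descend, pinch and push.

Emit:
apply_moves([
  {"x": 0, "y": 0, "z": 32, "ax": 0, "ay": 0, "az": 0, "gripper": 0.5},
  {"x": 0, "y": 0, "z": 32, "ax": 0, "ay": 0, "az": 0, "gripper": 0.5},
  {"x": 0, "y": 0, "z": 32, "ax": 0, "ay": 0, "az": 0, "gripper": 0.5},
  {"x": 0, "y": 0, "z": 0, "ax": 0, "ay": 0, "az": 0, "gripper": 1},
  {"x": 0, "y": 0, "z": 0, "ax": 0, "ay": 0, "az": 0, "gripper": 1},
], newtons=40)

```text
clock: 3.48
position: [0.5554, 0.1424, 0.0777]
ee_rot: [0.988, -0.157, 0.0, -0.0]
ft_force: [0.8, 0.1, 0.6]
grip_width: 0.228
grasp_force: 0.0
```

Emit:
apply_moves([
  {"x": 0, "y": 0, "z": 0, "ax": 0, "ay": 0, "az": 0, "gripper": 1},
  {"x": 0, "y": 0, "z": 0, "ax": 0, "ay": 0, "az": 0, "gripper": 1},
  {"x": 0, "y": 0, "z": 0, "ax": 0, "ay": 0, "az": 0, "gripper": 1},
  {"x": 0, "y": 0, "z": 0, "ax": 0, "ay": 0, "az": 0, "gripper": 1},
])

```text
clock: 3.82
position: [0.5563, 0.143, 0.0791]
ee_rot: [0.988, -0.157, 0.002, -0.0]
ft_force: [-2.2, 0.7, 9.7]
grip_width: 0.13
grasp_force: 45.0
```

Emit:
apply_moves([
  {"x": 0, "y": 5, "z": 0, "ax": 0, "ay": 0, "az": 0, "gripper": 1},
  {"x": 0, "y": 5, "z": 0, "ax": 0, "ay": 0, "az": 0, "gripper": 1},
  {"x": 0, "y": 5, "z": 0, "ax": 0, "ay": 0, "az": 0, "gripper": 1},
  {"x": 0, "y": 5, "z": 0, "ax": 0, "ay": 0, "az": 0, "gripper": 1},
  {"x": 0, "y": 4, "z": 0, "ax": 0, "ay": 0, "az": 0, "gripper": 1},
])

```text
clock: 4.23
position: [0.5496, 0.1227, 0.0791]
ee_rot: [0.988, -0.156, 0.003, -0.003]
ft_force: [4.6, 9.4, 0.2]
grip_width: 0.13
grasp_force: 43.9
```

Emit:
apply_moves([
  {"x": 0, "y": 2, "z": 0, "ax": 0, "ay": 0, "az": 0, "gripper": 1},
  {"x": 0, "y": 2, "z": 0, "ax": 0, "ay": 0, "az": 0, "gripper": 1},
  {"x": 0, "y": 2, "z": 0, "ax": 0, "ay": 0, "az": 0, "gripper": 1},
  {"x": 0, "y": 0, "z": 0, "ax": 0, "ay": 0, "az": 0, "gripper": 1},
])

```text
clock: 4.57
position: [0.548, 0.1177, 0.0791]
ee_rot: [0.988, -0.156, 0.003, -0.003]
ft_force: [5.2, 11.9, -1.4]
grip_width: 0.128
grasp_force: 43.7
```

Emit:
apply_moves([
  {"x": 0, "y": 2, "z": 0, "ax": 0, "ay": 0, "az": 0, "gripper": 1},
  {"x": 0, "y": 2, "z": 0, "ax": 0, "ay": 0, "az": 0, "gripper": 1},
  {"x": 0, "y": 0, "z": 0, "ax": 0, "ay": 0, "az": 0, "gripper": 1},
])

```text
clock: 4.82
position: [0.5468, 0.1141, 0.0792]
ee_rot: [0.988, -0.155, 0.003, -0.003]
ft_force: [5.7, 13.5, -1.7]
grip_width: 0.129
grasp_force: 43.7
```

Emit:
apply_moves([
  {"x": 0, "y": 1.5, "z": 0, "ax": 0, "ay": 0, "az": 0, "gripper": 1},
  {"x": 0, "y": 1.5, "z": 0, "ax": 0, "ay": 0, "az": 0, "gripper": 1},
  {"x": 0, "y": 0, "z": 0, "ax": 0, "ay": 0, "az": 0, "gripper": 1},
])

```text
clock: 5.07
position: [0.5462, 0.1124, 0.0792]
ee_rot: [0.988, -0.155, 0.003, -0.004]
ft_force: [8.4, 14.8, -4.4]
grip_width: 0.13
grasp_force: 43.4
```

Emit:
apply_moves([
  {"x": 0, "y": 1.5, "z": 0, "ax": 0, "ay": 0, "az": 0, "gripper": 1},
  {"x": 0, "y": 1.5, "z": 0, "ax": 0, "ay": 0, "az": 0, "gripper": 1},
  {"x": 0, "y": 0, "z": 0, "ax": 0, "ay": 0, "az": 0, "gripper": 1},
])

```text
clock: 5.32
position: [0.5461, 0.1123, 0.0792]
ee_rot: [0.988, -0.154, 0.004, -0.006]
ft_force: [16.3, 24.6, -15.1]
grip_width: 0.123
grasp_force: 43.1
```

Emit:
apply_moves([
  {"x": 0, "y": 2, "z": 0, "ax": 0, "ay": 0, "az": 0, "gripper": 1},
  {"x": 0, "y": 2, "z": 0, "ax": 0, "ay": 0, "az": 0, "gripper": 1},
  {"x": 0, "y": 0, "z": 0, "ax": 0, "ay": 0, "az": 0, "gripper": 1},
  {"x": 0, "y": 0, "z": 0, "ax": 0, "ay": 0, "az": 0, "gripper": 1},
])

```text
clock: 5.65
position: [0.5461, 0.1121, 0.0794]
ee_rot: [0.988, -0.153, 0.006, -0.009]
ft_force: [26.3, 39.5, -25.8]
grip_width: 0.126
grasp_force: 44.0
```

```bash
python3 - <<'E'
from h import *
c=camera("scene"); a=cv2.resize(c["color"][170:270,230:400],None,fx=4.5,fy=4.5,interpolation=cv2.INTER_CUBIC)
cv2.imwrite("pics/s2.png",a[:,:,::-1])
E
```

```text
(no output)
```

View pics/s2.png

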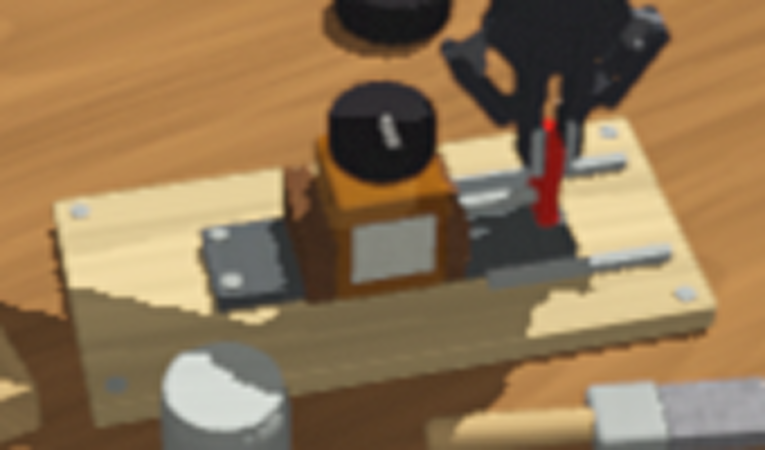

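The jar is now snug between both jaws, with no visible gaps: the fixed jaw face is near (320,240) in the crop and the sliding jaw at (455,235). I'll relax the push before opening the fingers.

Emit:
apply_moves([
  {"x": 0, "y": -2.5, "z": 0, "ax": 0, "ay": 0, "az": 0, "gripper": 1},
  {"x": 0, "y": -2.5, "z": 0, "ax": 0, "ay": 0, "az": 0, "gripper": 1},
  {"x": 0, "y": 0, "z": 0, "ax": 0, "ay": 0, "az": 0, "gripper": 1},
])

```text
clock: 5.95
position: [0.5462, 0.1123, 0.0792]
ee_rot: [0.988, -0.154, 0.004, -0.005]
ft_force: [12.7, 21.8, -9.1]
grip_width: 0.129
grasp_force: 43.6
```

Emit:
apply_moves([
  {"x": 0, "y": -2, "z": 0, "ax": 0, "ay": 0, "az": 0, "gripper": 1},
  {"x": 0, "y": 0, "z": 0, "ax": 0, "ay": 0, "az": 0, "gripper": 0.5},
  {"x": 0, "y": 0, "z": 0, "ax": 0, "ay": 0, "az": 0, "gripper": 0.5},
  {"x": 0, "y": 0, "z": 0, "ax": 0, "ay": 0, "az": 0, "gripper": 0.5},
])

```text
clock: 6.28
position: [0.544, 0.1069, 0.0772]
ee_rot: [0.988, -0.157, 0.001, 0.0]
ft_force: [0.2, -1.0, -0.3]
grip_width: 0.499
grasp_force: 0.0
```

Emit:
apply_moves([
  {"x": 0, "y": 0, "z": -30, "ax": 0, "ay": 0, "az": 0, "gripper": 0.5},
  {"x": 0, "y": 0, "z": -35, "ax": 0, "ay": 0, "az": 0, "gripper": 0.5},
  {"x": 0, "y": 0, "z": -35, "ax": 0, "ay": 0, "az": 0, "gripper": 0},
  {"x": 0, "y": 0, "z": -35, "ax": 0, "ay": 0, "az": 0, "gripper": 0},
  {"x": 0, "y": 0, "z": 0, "ax": 0, "ay": 0, "az": 0, "gripper": 0},
])

```text
clock: 6.7
position: [0.5462, 0.1079, 0.2187]
ee_rot: [0.988, -0.157, 0.005, -0.001]
ft_force: [0.5, -0.0, 0.5]
grip_width: 0.897
grasp_force: 0.0
```

```bash
python3 - <<'E'
from h import *
c=camera("wrist"); save(c,"w3.png"); o=get_obs(); t=o["position"]; print(t,R.from_quat(o["ee_rot"]).as_matrix().round(3))
ctr=np.array([.5126,.0177]); 
print("pred cap",proj(c,[[*ctr,.128]]))
E
```

```text
[0.54532566 0.10740792 0.21547908] [[ 0.951 -0.31   0.007]
 [-0.31  -0.951 -0.   ]
 [ 0.007 -0.002 -1.   ]]
pred cap [[424.65390726 226.2467066 ]]
```

View pics/w3.png

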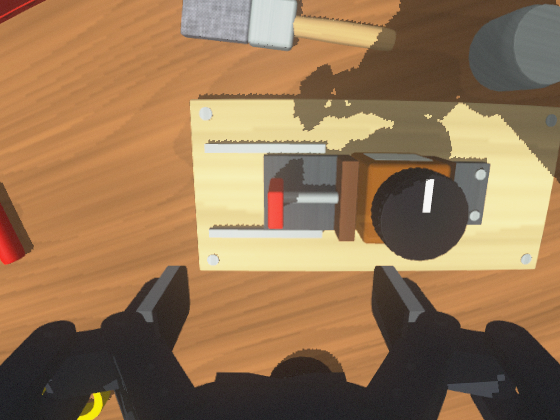

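Wrist view: the cap spans x 372–467 and y 168–260, with its centre about (420,214) and the stripe about (429,196). The jar is snug between jaws. I'll work out the cap centre by ray casting.

```bash
cat > cap.py <<'E'
from h import *
from scipy.optimize import least_squares
c=camera("wrist"); o=get_obs(); t=o["position"]; M=R.from_quat(o["ee_rot"]).as_matrix()
x0,y0,x1,y1=355,158,480,272
m=np.zeros((420,560),np.uint8); m[y0:y1,x0:x1]=(c["color"][y0:y1,x0:x1].max(2)<52)
m=cv2.morphologyEx(cv2.morphologyEx(m,cv2.MORPH_CLOSE,np.ones((7,7))),cv2.MORPH_OPEN,np.ones((21,21)))
ct=max(cv2.findContours(m,cv2.RETR_EXTERNAL,cv2.CHAIN_APPROX_NONE)[0],key=cv2.contourArea); print(cv2.boundingRect(ct))
h=cv2.convexHull(ct)[:,0]
# each hull point's ray at z .128 and .102: cap circle is the union outline; fit centre on top plane points farthest from nadir
for z in(.128,.102):
    P=onz(c,h,z)[:,:2]; (cx,cy),r=cv2.minEnclosingCircle(P.astype(np.float32)); print(z,cx,cy,r)
cc,_=ray(c,[[280,210]]); print("cam",cc)
for P in ([.5126,.0177],):
    a=np.linspace(0,6.28,60); C=[[P[0]+.031*np.cos(s),P[1]+.031*np.sin(s),z] for z in(.102,.128) for s in a]
    q=proj(c,C); print("pred box",q.min(0),q.max(0))
E
python3 cap.py
```

```text
Traceback (most recent call last):
  File "cap.py", line 7, in <module>
    ct=max(cv2.findContours(m,cv2.RETR_EXTERNAL,cv2.CHAIN_APPROX_NONE)[0],key=cv2.contourArea); print(cv2.boundingRect(ct))
ValueError: max() iterable argument is empty
```

```bash
sed -i 's/max(2)<52/max(2)<70/; s/np.ones((21,21))/np.ones((15,15))/' cap.py; python3 cap.py; python3 -c "
from h import *
im=cv2.imread('pics/w3.png'); print(im[190:240:8,400].tolist(), im[214,360:480:6].max(1).tolist())"
```

```text
(372, 166, 93, 93)
0.128 0.5210140347480774 0.021636411547660828 0.033737052232027054
0.102 0.5102960467338562 0.013992353342473507 0.037774428725242615
cam [0.61030885 0.08532092 0.34461193]
pred box [369.14873274 171.87610727] [471.10047498 269.12184275]
[[39, 45, 51], [53, 55, 61], [57, 59, 63], [59, 62, 65], [55, 57, 65], [55, 59, 65], [60, 63, 70]] [113, 164, 67, 56, 70, 69, 66, 60, 61, 64, 63, 62, 67, 66, 65, 68, 69, 70, 93, 204]
```

Emit:
apply_moves([
  {"x": 0, "y": 32, "z": 0, "ax": 0, "ay": 0, "az": 0, "gripper": 0},
  {"x": 0, "y": 32, "z": 0, "ax": 0, "ay": 0, "az": 0, "gripper": 0},
  {"x": 1, "y": 31, "z": 0, "ax": 0, "ay": 0, "az": 0, "gripper": 0},
  {"x": 0, "y": 0, "z": 0, "ax": 0, "ay": 0, "az": 0, "gripper": 0},
])

```text
clock: 7.18
position: [0.5132, 0.0097, 0.2096]
ee_rot: [0.987, -0.16, -0.001, 0.002]
ft_force: [0.8, -0.2, 1.4]
grip_width: 1.002
grasp_force: 0.0
```

```bash
python3 - <<'E'
from h import *
c=camera("wrist"); save(c,"w4.png"); o=get_obs(); t=o["position"]; M=R.from_quat(o["ee_rot"]).as_matrix(); print(t,M.round(4).tolist(),o["joint_pos"].round(2))
a=np.linspace(0,6.28,60); s=c["color"].copy()
ctr=np.array([.517,.0163])
for z,col in((.128,(0,255,0)),(.102,(255,0,255))):
    q=proj(c,[[ctr[0]+.031*np.cos(k),ctr[1]+.031*np.sin(k),z] for k in a])
    cv2.polylines(s,[q.round().astype(np.int32)],True,col,1); print(z,q.min(0),q.max(0))
s=cv2.resize(s[130:300,170:390],None,fx=3.5,fy=3.5,interpolation=cv2.INTER_CUBIC)
cv2.imwrite("pics/w4c.png",s[:,:,::-1])
E
```

```text
[0.51376298 0.01262177 0.20982105] [[0.9491, -0.315, -0.0027], [-0.315, -0.9491, -0.0017], [-0.002, 0.0024, -1.0]] [ 0.52  0.17 -0.69  1.76  0.12  1.25 -2.09]
0.128 [218.63602326 172.23294476] [316.98247253 265.95604212]
0.102 [224.67409993 165.4896838 ] [313.15186173 250.60869743]
```

View pics/w4c.png

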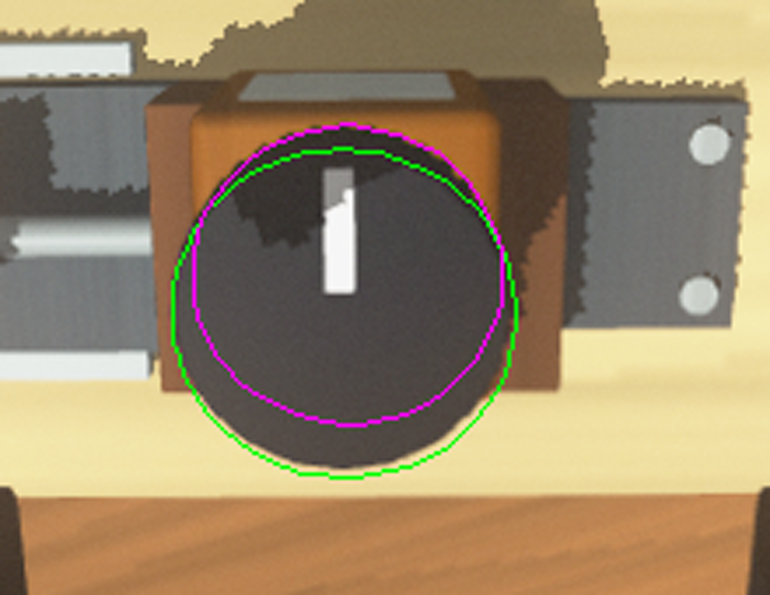

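Overlay: the cap top circle is centred at crop (341,312) against the predicted (345,313), so the estimate is good to about 1 mm. The stripe points along +x, so the cap has not turned. I'll centre over it and descend part of the way.

Emit:
apply_moves([
  {"x": 2, "y": -5, "z": 20, "ax": 0, "ay": 0, "az": 0, "gripper": 0},
  {"x": 0, "y": 0, "z": 30, "ax": 0, "ay": 0, "az": 0, "gripper": 0},
  {"x": 0, "y": 0, "z": 10, "ax": 0, "ay": 0, "az": 0, "gripper": 0},
  {"x": 0, "y": 0, "z": 0, "ax": 0, "ay": 0, "az": 0, "gripper": 0},
  {"x": 0, "y": 0, "z": 0, "ax": 0, "ay": 0, "az": 0, "gripper": 0},
])

```text
clock: 7.65
position: [0.5181, 0.0213, 0.1511]
ee_rot: [0.988, -0.156, -0.001, -0.0]
ft_force: [0.9, 0.7, 0.3]
grip_width: 1.001
grasp_force: 0.0
```

```bash
python3 - <<'E'
from h import *
o=get_obs(); t=o["position"]; M=R.from_quat(o["ee_rot"]).as_matrix(); d=np.array([.5172,.0169,.108])-t; print(t, "tool shift mm",(M.T@d*1000).round(1), "tilt",np.degrees(np.arccos(-M[2,2])))
E
```

```text
[0.51813285 0.02131402 0.15112903] tool shift mm [ 0.5  4.5 43.1] tilt 0.09909112411125591
```

Emit:
apply_moves([
  {"x": 0, "y": 0, "z": 0, "ax": 0, "ay": 0, "az": 0, "gripper": 0},
  {"x": 0, "y": 0, "z": 0, "ax": 0, "ay": 0, "az": 0, "gripper": 0},
  {"x": 0, "y": 0, "z": 0, "ax": 0, "ay": 0, "az": 0, "gripper": 0},
  {"x": 0, "y": 0, "z": 0, "ax": 0, "ay": 0, "az": 0, "gripper": 0},
])

```text
clock: 7.98
position: [0.5188, 0.0208, 0.152]
ee_rot: [0.988, -0.157, 0.001, 0.0]
ft_force: [0.0, -0.1, -0.1]
grip_width: 1.0
grasp_force: 0.0
```

Emit:
apply_moves([
  {"x": 0, "y": 4, "z": 14, "ax": 0, "ay": 0, "az": 0, "gripper": 0},
  {"x": 0, "y": 0, "z": 15, "ax": 0, "ay": 0, "az": 0, "gripper": 0},
  {"x": 0, "y": 0, "z": 15, "ax": 0, "ay": 0, "az": 0, "gripper": 0},
  {"x": 0, "y": 0, "z": 0, "ax": 0, "ay": 0, "az": 0, "gripper": 0},
  {"x": 0, "y": 0, "z": 0, "ax": 0, "ay": 0, "az": 0, "gripper": 0},
])

```text
clock: 8.4
position: [0.517, 0.017, 0.1074]
ee_rot: [0.988, -0.157, -0.0, 0.0]
ft_force: [1.1, 0.0, 0.2]
grip_width: 0.998
grasp_force: 0.0
```

Emit:
apply_moves([
  {"x": 0, "y": 0, "z": 0, "ax": 0, "ay": 0, "az": 0, "gripper": 0.2},
  {"x": 0, "y": 0, "z": 0, "ax": 0, "ay": 0, "az": 0, "gripper": 0.2},
  {"x": 0, "y": 0, "z": 0, "ax": 0, "ay": 0, "az": 0, "gripper": 0.2},
], newtons=30)

```text
clock: 8.65
position: [0.5178, 0.017, 0.1082]
ee_rot: [0.988, -0.157, 0.001, 0.0]
ft_force: [-0.2, -0.4, 0.6]
grip_width: 0.799
grasp_force: 0.0
```

Emit:
apply_moves([
  {"x": 0, "y": 0, "z": 0, "ax": 0, "ay": 0, "az": 0, "gripper": 1},
  {"x": 0, "y": 0, "z": 0, "ax": 0, "ay": 0, "az": 0, "gripper": 1},
  {"x": 0, "y": 0, "z": 0, "ax": 0, "ay": 0, "az": 0, "gripper": 1},
], newtons=30)

```text
clock: 8.9
position: [0.5176, 0.0167, 0.1083]
ee_rot: [0.988, -0.157, 0.001, 0.0]
ft_force: [-3.8, -0.4, 8.1]
grip_width: 0.713
grasp_force: 30.9
```

Emit:
apply_moves([
  {"x": 0, "y": 0, "z": 0, "ax": 0, "ay": 0, "az": 0, "gripper": 1},
  {"x": 0, "y": 0, "z": 0, "ax": 0, "ay": 0, "az": 0, "gripper": 1},
  {"x": 0, "y": 0, "z": 0, "ax": 0, "ay": 0, "az": 0, "gripper": 1},
], newtons=90)

```text
clock: 9.15
position: [0.5177, 0.0167, 0.1087]
ee_rot: [0.988, -0.157, 0.001, 0.0]
ft_force: [-4.2, -1.6, 11.7]
grip_width: 0.698
grasp_force: 93.8
```

```bash
python3 - <<'E'
from h import *
o=get_obs(); print(o["position"],o["torque"],o["ft_force"],o["grip_width"])
c=camera("scene"); d=camera("side")
a=cv2.resize(c["color"][160:260,250:380],None,fx=4,fy=4,interpolation=cv2.INTER_CUBIC); b=cv2.resize(d["color"][190:290,225:320],None,fx=4,fy=4,interpolation=cv2.INTER_CUBIC)
cv2.imwrite("pics/s5.png",np.hstack([a[:400],b[:400]])[:,:800,::-1])
E
```

```text
[0.51767697 0.01670093 0.10865347] [-0.41228225  0.96993973  0.04108521] [-4.23631727 -1.5862482  11.72267627] 0.6982067673859301
```

View pics/s5.png

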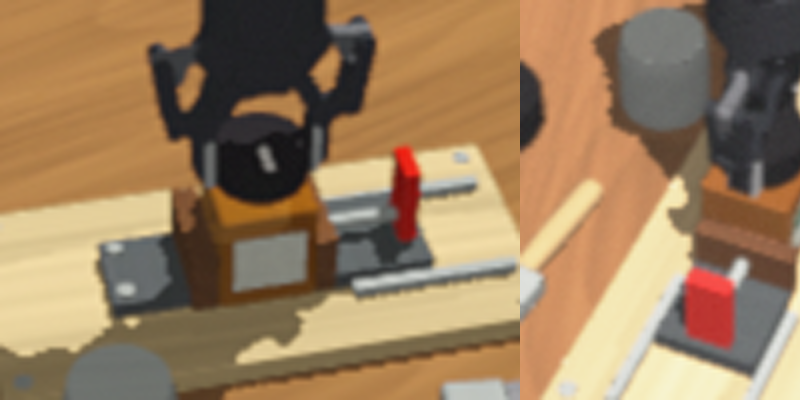

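The cap is gripped evenly, with pads at crop (210,160) and (318,145). The jar is still snug between the jaws. Now to unscrew it.

Emit:
apply_moves([
  {"x": 0, "y": 0, "z": 0, "ax": 0, "ay": 0, "az": -3, "gripper": 1},
  {"x": 0, "y": 0, "z": 0, "ax": 0, "ay": 0, "az": -3, "gripper": 1},
  {"x": 0, "y": 0, "z": 0, "ax": 0, "ay": 0, "az": -3, "gripper": 1},
  {"x": 0, "y": 0, "z": -0.3, "ax": 0, "ay": 0, "az": -3, "gripper": 1},
], newtons=100)

```text
clock: 9.58
position: [0.518, 0.0167, 0.1092]
ee_rot: [0.999, -0.052, 0.001, 0.0]
ft_force: [-3.9, -2.0, 10.8]
grip_width: 0.695
grasp_force: 104.5
```

```bash
python3 - <<'E'
from h import *
o=get_obs(); M=R.from_quat(o["ee_rot"]).as_matrix();print(o["position"],o["torque"],o["ft_force"],np.degrees(np.arctan2(M[1,1],M[0,1])))
E
```

```text
[0.51797494 0.0167423  0.10917234] [-0.35651249  0.84818566 -0.34668911] [-3.89320617 -1.98414441 10.75456294] -95.91990942494482
```

Emit:
apply_moves([
  {"x": 0, "y": 0, "z": -0.2, "ax": 0, "ay": 0, "az": -4, "gripper": 1},
  {"x": 0, "y": 0, "z": -0.2, "ax": 0, "ay": 0, "az": -4, "gripper": 1},
  {"x": 0, "y": 0, "z": -0.2, "ax": 0, "ay": 0, "az": -4, "gripper": 1},
  {"x": 0, "y": 0, "z": -0.2, "ax": 0, "ay": 0, "az": -4, "gripper": 1},
  {"x": 0, "y": 0, "z": -0.2, "ax": 0, "ay": 0, "az": -4, "gripper": 1},
])

```text
clock: 10.0
position: [0.5178, 0.0165, 0.1099]
ee_rot: [0.992, 0.123, 0.001, 0.001]
ft_force: [-4.2, -2.5, 10.7]
grip_width: 0.695
grasp_force: 104.7
```

```bash
python3 - <<'E'
from h import *
o=get_obs(); M=R.from_quat(o["ee_rot"]).as_matrix();print(o["position"],o["torque"],o["ft_force"],np.degrees(np.arctan2(M[1,1],M[0,1])))
c=camera("scene"); a=cv2.resize(c["color"][160:260,250:380],None,fx=4,fy=4,interpolation=cv2.INTER_CUBIC)
cv2.imwrite("pics/s6.png",a[:,:,::-1])
E
```

```text
[0.51783465 0.01650542 0.10994859] [-0.48402754  0.73902575 -0.27912238] [-4.18495663 -2.54470973 10.74952536] -75.8768938056382
```

View pics/s6.png

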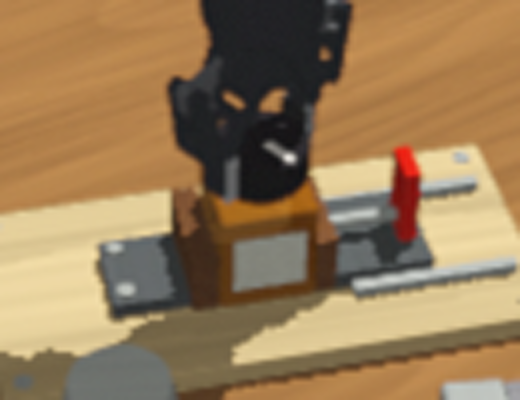

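The stripe at crop (285,153) has turned with the gripper, and the jar and jaws haven't moved. I've turned 32° so far and will continue to 80°.

Emit:
apply_moves([
  {"x": 0, "y": 0, "z": -0.2, "ax": 0, "ay": 0, "az": -4, "gripper": 1},
  {"x": 0, "y": 0, "z": -0.2, "ax": 0, "ay": 0, "az": -4, "gripper": 1},
  {"x": 0, "y": 0, "z": -0.2, "ax": 0, "ay": 0, "az": -4, "gripper": 1},
  {"x": 0, "y": 0, "z": -0.2, "ax": 0, "ay": 0, "az": -4, "gripper": 1},
  {"x": 0, "y": 0, "z": -0.2, "ax": 0, "ay": 0, "az": -4, "gripper": 1},
])

```text
clock: 10.47
position: [0.5178, 0.0163, 0.1108]
ee_rot: [0.956, 0.293, 0.0, 0.001]
ft_force: [-1.7, -2.6, 8.0]
grip_width: 0.697
grasp_force: 105.1
```

Emit:
apply_moves([
  {"x": 0, "y": 0, "z": 0, "ax": 0, "ay": 0, "az": -4, "gripper": 1},
  {"x": 0, "y": 0, "z": 0, "ax": 0, "ay": 0, "az": -4, "gripper": 1},
  {"x": 0, "y": 0, "z": 0, "ax": 0, "ay": 0, "az": -4, "gripper": 1},
  {"x": 0, "y": 0, "z": 0, "ax": 0, "ay": 0, "az": -4, "gripper": 1},
  {"x": 0, "y": 0, "z": 0, "ax": 0, "ay": 0, "az": -4, "gripper": 1},
])

```text
clock: 10.88
position: [0.5181, 0.016, 0.111]
ee_rot: [0.891, 0.455, 0.0, 0.001]
ft_force: [-2.4, -3.8, 10.8]
grip_width: 0.694
grasp_force: 105.3
```

Emit:
apply_moves([
  {"x": 0, "y": 0, "z": 0, "ax": 0, "ay": 0, "az": -4, "gripper": 1},
  {"x": 0, "y": 0, "z": 0, "ax": 0, "ay": 0, "az": -4, "gripper": 1},
  {"x": 0, "y": 0, "z": 0, "ax": 0, "ay": 0, "az": -2, "gripper": 1},
  {"x": 0, "y": 0, "z": 0, "ax": 0, "ay": 0, "az": 0, "gripper": 1},
  {"x": 0, "y": 0, "z": 0, "ax": 0, "ay": 0, "az": 0, "gripper": 1},
])

```text
clock: 11.3
position: [0.5182, 0.0159, 0.111]
ee_rot: [0.848, 0.529, 0.0, 0.001]
ft_force: [-2.8, -4.2, 11.0]
grip_width: 0.691
grasp_force: 105.3
```

```bash
python3 - <<'E'
from h import *
o=get_obs(); M=R.from_quat(o["ee_rot"]).as_matrix();print(o["position"],o["torque"],o["ft_force"],np.degrees(np.arctan2(M[1,1],M[0,1])))
E
```

```text
[0.51820223 0.01592368 0.11104108] [-0.84046698  0.47170704  0.11073896] [-2.75909223 -4.16131541 11.02335408] -26.063983767470308
```

Emit:
apply_moves([
  {"x": 0, "y": 0, "z": -2, "ax": 0, "ay": 0, "az": 0, "gripper": 1},
  {"x": 0, "y": 0, "z": -2, "ax": 0, "ay": 0, "az": 0, "gripper": 1},
  {"x": 0, "y": 0, "z": 0, "ax": 0, "ay": 0, "az": 0, "gripper": 1},
])

```text
clock: 11.55
position: [0.5175, 0.0161, 0.114]
ee_rot: [0.848, 0.529, -0.0, 0.001]
ft_force: [0.4, -5.2, 0.4]
grip_width: 0.691
grasp_force: 107.8
```

Emit:
apply_moves([
  {"x": 0, "y": 0, "z": -4, "ax": 0, "ay": 0, "az": 0, "gripper": 1},
  {"x": 0, "y": 0, "z": -6, "ax": 0, "ay": 0, "az": 0, "gripper": 1},
  {"x": 0, "y": 0, "z": 0, "ax": 0, "ay": 0, "az": 0, "gripper": 1},
])

```text
clock: 11.8
position: [0.5179, 0.0174, 0.1249]
ee_rot: [0.848, 0.53, 0.001, 0.0]
ft_force: [2.0, -1.7, -0.1]
grip_width: 0.695
grasp_force: 108.2
```

Emit:
apply_moves([
  {"x": 0, "y": 0, "z": -10, "ax": 0, "ay": 0, "az": 0, "gripper": 1},
  {"x": 0, "y": 0, "z": -15, "ax": 0, "ay": 0, "az": 0, "gripper": 1},
  {"x": 0, "y": 0, "z": -15, "ax": 0, "ay": 0, "az": 0, "gripper": 1},
  {"x": 0, "y": 0, "z": 0, "ax": 0, "ay": 0, "az": 0, "gripper": 1},
  {"x": 0, "y": 0, "z": 0, "ax": 0, "ay": 0, "az": 0, "gripper": 1},
])

```text
clock: 12.22
position: [0.5176, 0.0176, 0.1645]
ee_rot: [0.848, 0.53, 0.001, 0.0]
ft_force: [0.3, -0.3, -0.8]
grip_width: 0.69
grasp_force: 108.1
```

Emit:
apply_moves([
  {"x": 0, "y": 0, "z": 0, "ax": 0, "ay": 0, "az": 0, "gripper": 1},
  {"x": 0, "y": 0, "z": 0, "ax": 0, "ay": 0, "az": 0, "gripper": 1},
  {"x": 0, "y": 0, "z": 0, "ax": 0, "ay": 0, "az": 0, "gripper": 1},
  {"x": 0, "y": 0, "z": 0, "ax": 0, "ay": 0, "az": 0, "gripper": 1},
  {"x": 0, "y": 0, "z": 0, "ax": 0, "ay": 0, "az": 0, "gripper": 1},
])

```text
clock: 12.63
position: [0.517, 0.0171, 0.1633]
ee_rot: [0.848, 0.53, -0.0, -0.0]
ft_force: [0.2, 0.3, -0.7]
grip_width: 0.691
grasp_force: 108.1
```

```bash
python3 - <<'E'
from h import *
c=camera("scene"); d=camera("side")
a=cv2.resize(c["color"][150:260,250:380],None,fx=3.6,fy=3.6,interpolation=cv2.INTER_CUBIC); b=cv2.resize(d["color"][180:290,230:320],None,fx=3.6,fy=3.6,interpolation=cv2.INTER_CUBIC)
cv2.imwrite("pics/s7.png",np.hstack([a,b])[:,:800,::-1])
E
```

```text
(no output)
```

View pics/s7.png

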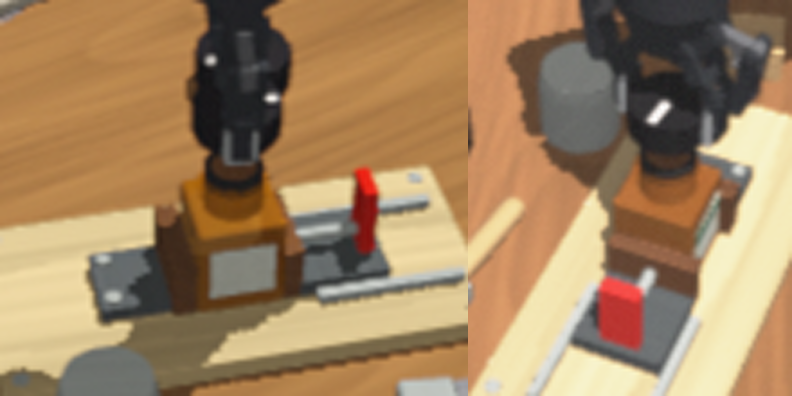

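The cap is held level about 33 mm above the jar's open neck, which is visible at crop (235,170). The jar is upright and snug in the clamp.

```bash
python3 -c "
from workcell import *
print(hand_in())"
```

```text
the job is handed in; nothing more can be done
None
```

The job is handed in with no verdict shown: the jar is clamped snug, and the cap was turned about 82° and is held level roughly 33 mm above the open mouth, at about 12.7 s on the clock.

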